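Sort the wax pieces on the carver's bench into their trays

ROBOT

A 7-joint arm with a two-finger parallel gripper is mounted at the origin on the work surface. World frame = base frame: x ahead of the robot, y to its left, z up, the work surface at z = 0. Lengths are in m, angles in rad, forces in N, time in s.
With the tool pointing down it reaches from about 0.425 to 0.95 m from the base axis. Payload 16.7 kg.
Tool frame: the origin (TCP) lies at the very end of the fingers, on their centre line; the grasp point (between the pads) lies 19 mm behind it (manip.tcp_to_grasp is the distance from the TCP to the grasp point, in m); z points along the fingers, y is the line along which they close (so a half turn about z gives the same grasp; the last joint's range is limited). The gripper opens to 94 mm and grips with 3 to 60 N. Pads are 16 mm wide; open, the fingers measure 119 mm over their backs; the gripper's body (75 mm by 177 mm) begins 78 mm behind the grasp point.
Start: joints at [-0.149, 0.426, 0.074, 1.606, -0.034, 1.111, -0.067], TCP at [0.675, -0, 0.205] pointing down, gripper open.
Joint ranges: [-2.85, 2.85], [-0.5, 2.14], [-1.23, 1.37], [0.21, 2.46], [-1.02, 4.16], [0.16, 2.05], [-2.73, 2.73]. Speed limits (rad/s): [1.89, 1.89, 2.39, 2.39, 3.01, 3.01, 3.01].

INTERFACE

Orientations are given as [roll, pitch, yaw] about the fixed x, y, z axes, in that order (R = Rz(yaw) Ry(pitch) Rx(roll)).
In Python, from cell import manip gives the robot as it stands. Calls block until the motion is done:
- manip.goto(position, orientation): joint-space move of the TCP to a pose.
- manip.move_straight(position, frame=None, rate=0.15): straight line of the TCP; frame=None keeps the orientation; rate is the mean speed in m/s.
- manip.goto_joints(angles): joint-space move.
- manip.command_gripper(opening, f_grip=None): finger opening in m; f_grip is the grip in N (None keeps the last); returns when the fingers have stopped.
- manip.dwell(seconds).
- manip.solve_ik(position, orientation): joint angles nearest the present ones, or None.
- manip.state(): the state.
- manip.capture(name): name is "scene" or "side" or "wrist"; returns the picture (480x640x3 uint8, blue, green, red); there is no depth.
- manip.get_calibration(name): a dict with "intrinsics" (3x3 intrinsics, pixels), "world_from_camera" (4x4, takes a point from camera to world coordinates); the wrist camera has in their place "hand_eye" (4x4, takes a point from camera to tool coordinates, whose origin is the TCP and whose axes are the flange's). Camera axes: x right, y up, looking along -z (the intrinsics and any distortion apply to the point x, -y, -z); pixel columns grow to the right and rows downward; lengths in m; the calibration is good to about 2 mm. A picture is of the moment at which its call begins: read the wrist's pose just before it. get_calibration takes no time and is no camera call.
A pose or a line that the arm cannot do raises manip.IKError and nothing moves.
- manip.job_done(): hands the job in; it is judged then, once.
The state is a dict: "time_s": time; "joints": joint angles; "qvel": joint speeds; "tau": joint torques, N m; "tool_pos": TCP position; "tool_rot": TCP orientation; "force": force on the tool from outside, world axes, zero at the start; "torque": the same for the moment, N m; "grip_width": finger opening in m; "gripper_force": force on a finger pad.
Only numpy, scipy, OpenCV 4.12 (cv2) and the standard library are available. Lean on these libraries where they do the work, as an engineer would, in place of code of your own. Each camera call takes 0.05 s, during which the arm holds its last target. There are 200 camera calls.

TASK

Clear the wax carver's bench: first lift the clear lid off the tray it covers and lay it flat on the bench, then sort every loose wax ring, trident and bar into the tray that already holds a sample of the same kind. Leave each sample in its own tray, finally put the lid back on the tray it came from so that it sits fully home, and leave the carving tools, rule and wax block where they are.

Things in the scene. Friction and masses are not known exactly. Their poses are not given: they have to be found in the camera images.
- tray_1: open aluminium tray, one of three alike, fixed to the bench: outside 130 mm (own x) x 150 mm (y) x 45 mm high, walls and floor 5 mm thick. Origin: centre of its underside. At the start it holds one sample piece of one kind (a ring, a trident or a bar); which kind varies
- tray_2: open aluminium tray, one of three alike, fixed to the bench: outside 130 mm (own x) x 150 mm (y) x 45 mm high, walls and floor 5 mm thick. Origin: centre of its underside. At the start it holds one sample piece of one kind (a ring, a trident or a bar); which kind varies
- tray_3: open aluminium tray, one of three alike, fixed to the bench: outside 130 mm (own x) x 150 mm (y) x 45 mm high, walls and floor 5 mm thick. Origin: centre of its underside. At the start it holds one sample piece of one kind (a ring, a trident or a bar); which kind varies
- lid: clear lid, 200 g, black bar handle; starts on one of the trays (which varies). Flange 132 x 152 x 6 mm rests on the tray's rim; under it a 112 x 132 mm plug reaches 6 mm into the tray (4 mm clearance all round). Origin: centre of the flange's underside, 45 mm above the bench on a tray, 6 mm laid on the bench. Handle 44 mm long (own x), 12 mm wide (y), 6 to 28 mm above the origin, centred; z up
- ring_1: blue wax signet-ring blank lying flat: round band 28 mm outside, 20 mm inside, 9 mm high, with a flat signet block 16 mm wide that juts out to 19 mm from the axis on its own +x side. Origin: on the ring's axis at its underside; z up. The band can be gripped 28 mm wide along its y; 12 g. Starts loose on the bench, or is absent
- ring_2: blue wax signet-ring blank lying flat: round band 28 mm outside, 20 mm inside, 9 mm high, with a flat signet block 16 mm wide that juts out to 19 mm from the axis on its own +x side. Origin: on the ring's axis at its underside; z up. The band can be gripped 28 mm wide along its y; 12 g. Starts loose on the bench, or is absent
- ring_3: blue wax signet-ring blank lying flat: round band 28 mm outside, 20 mm inside, 9 mm high, with a flat signet block 16 mm wide that juts out to 19 mm from the axis on its own +x side. Origin: on the ring's axis at its underside; z up. The band can be gripped 28 mm wide along its y; 12 g. Starts loose on the bench, or is absent
- ring_sample: the sample ring, same shape as the others; starts in the tray meant for its kind
- trident_1: blue wax trident lying flat, 9 mm thick: 9 mm wide shaft along own x from -34 to +5 mm, 40 mm wide crossbar at +5 to +13 mm, three 8 mm prongs (y = -16, 0, 16 mm) on to +37 mm. Origin: underside, on the shaft's centre line; z up. Grip the shaft across (along y) near x = -9 mm; 14 g. Starts loose on the bench, or is absent
- trident_2: blue wax trident lying flat, 9 mm thick: 9 mm wide shaft along own x from -34 to +5 mm, 40 mm wide crossbar at +5 to +13 mm, three 8 mm prongs (y = -16, 0, 16 mm) on to +37 mm. Origin: underside, on the shaft's centre line; z up. Grip the shaft across (along y) near x = -9 mm; 14 g. Starts loose on the bench, or is absent
- trident_sample: the sample trident, same shape as the others; starts in the tray meant for its kind
- bar_1: blue wax bar blank, a plain stick 66 mm long (own x), 16 mm wide (y), 13 mm high. Origin: centre of its underside; z up; 18 g. Starts loose on the bench, or is absent
- bar_2: blue wax bar blank, a plain stick 66 mm long (own x), 16 mm wide (y), 13 mm high. Origin: centre of its underside; z up; 18 g. Starts loose on the bench, or is absent
- bar_3: blue wax bar blank, a plain stick 66 mm long (own x), 16 mm wide (y), 13 mm high. Origin: centre of its underside; z up; 18 g. Starts loose on the bench, or is absent
- bar_sample: the sample bar, same shape as the others; starts in the tray meant for its kind
- carver: wooden-handled carving tool lying on the bench, 150 mm long, 13 mm thick. Bystander, origin under its middle: leave alone
- scriber: wooden-handled scriber lying on the bench, 155 mm long, 13 mm thick. Bystander, origin under its middle: leave alone
- wax_block: dark green wax block, 45 x 45 x 40 mm. Bystander, origin under its middle: leave alone
- steel_rule: flat steel rule, 30 x 160 x 5 mm (long side along its y). Bystander, origin under its middle: leave alone

How it is judged:
By the outcome, as a careful person would: the job done as asked, in the order asked, and still so for the second after the job is handed in, with the robot touching nothing.
Of ring_1, ring_2, ring_3 only 2 to 3 are there at a start; the rules pass over those that are not, and their reading is None.
Of trident_1, trident_2 only 1 to 2 are there at a start; the rules pass over those that are not, and their reading is None.
Of bar_1, bar_2, bar_3 only 2 to 3 are there at a start; the rules pass over those that are not, and their reading is None.
At some moment in a run one of ring_1, ring_2, ring_3, trident_1, trident_2, bar_1, bar_2, bar_3 may be knocked a few centimetres aside while the robot is not near it.
Once in a run the grip may slacken for a moment while it holds something.
It also fails if it takes over 210 s, if anything falls off the work surface, if the arm or the gripper's body presses on something with over 40 N, if the wrist force passes 120 N, or if a joint passes its speed limit or range.

## Working session

There is one attempt and no reset: what is moved stays moved. The work goes in short steps, each a Python script; the robot and the scene stay as the last script left them, time stands still between calls to the robot, and variables do not carry over. Pictures are saved under pics/ and viewed, at most 14 in all, crops included, and the job is handed in when it is done.

```bash
ls; mkdir -p pics
python3 - <<'E'
from cell import manip
import cv2,numpy as np
np.set_printoptions(precision=4,suppress=True)
for n in("scene","side","wrist"):
    cv2.imwrite(f"pics/{n}0.png",manip.capture(n)); print(n,manip.get_calibration(n))
s=manip.state();print(s)
E
```

```text
pics
scene {'intrinsics': array([[459.061 ,   0.    , 322.3358],
       [  0.    , 459.061 , 248.3267],
       [  0.    ,   0.    ,   1.    ]]), 'world_from_camera': array([[-0.3506, -0.5162,  0.7814,  1.5234],
       [ 0.9365, -0.1901,  0.2946,  0.3781],
       [-0.0035,  0.8351,  0.5501,  0.7922],
       [ 0.    ,  0.    ,  0.    ,  1.    ]])}
side {'intrinsics': array([[584.9199,   0.    , 320.1471],
       [  0.    , 584.9199, 242.5281],
       [  0.    ,   0.    ,   1.    ]]), 'world_from_camera': array([[ 0.9787,  0.1444, -0.1458,  0.3076],
       [-0.2051,  0.7061, -0.6778, -0.8851],
       [ 0.0051,  0.6933,  0.7207,  1.0141],
       [ 0.    ,  0.    ,  0.    ,  1.    ]])}
wrist {'intrinsics': array([[391.2765,   0.    , 320.0041],
       [  0.    , 391.2765, 246.467 ],
       [  0.    ,   0.    ,   1.    ]]), 'hand_eye': array([[-0.0006,  0.9717,  0.2361,  0.0669],
       [ 1.    ,  0.0006, -0.0001,  0.0015],
       [-0.0002,  0.2361, -0.9717, -0.18  ],
       [ 0.    ,  0.    ,  0.    ,  1.    ]])}
{'time_s': 0.15, 'joints': array([-0.1495,  0.4266,  0.0739,  1.6064, -0.0342,  1.1108, -0.0671]), 'qvel': array([ 0.0005, -0.0013,  0.0003, -0.0026, -0.0002, -0.0005,  0.0006]), 'tau': array([  0.0037, -93.6296,   3.6692, -45.4431,  -0.0488,   0.0179,
         0.    ]), 'tool_pos': array([ 0.6747, -0.    ,  0.205 ]), 'tool_rot': array([-3.1406,  0.    ,  1.5707]), 'force': array([0.692 , 0.5004, 0.7301]), 'torque': array([-0.0241,  0.0166,  0.0129]), 'gripper_force': 0.0, 'grip_width': 0.09419564621243955}
```

View pictures.

View pics/scene0.png

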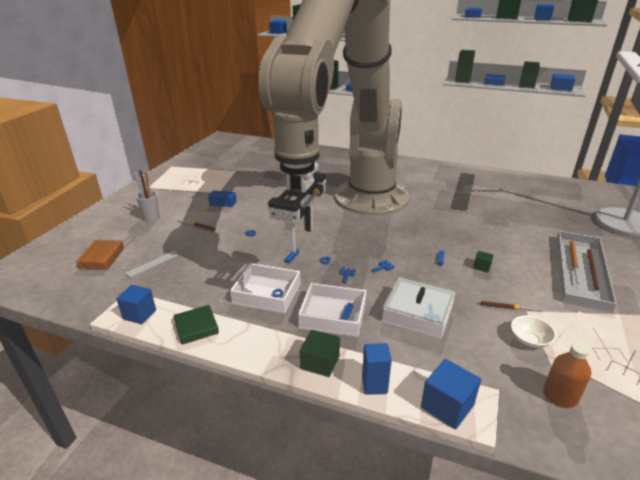

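View pics/side0.png

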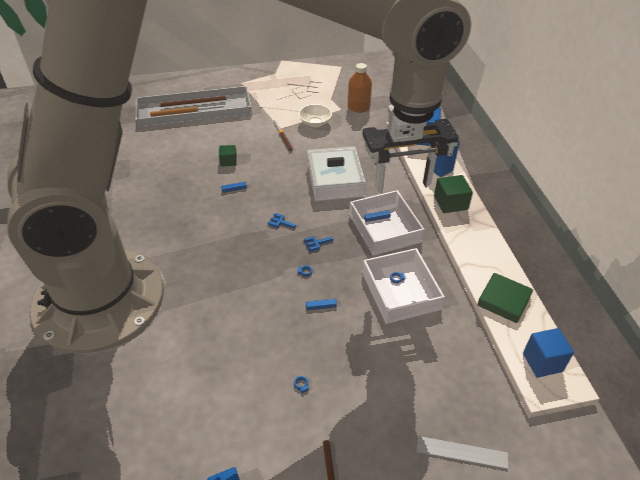

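View pics/wrist0.png

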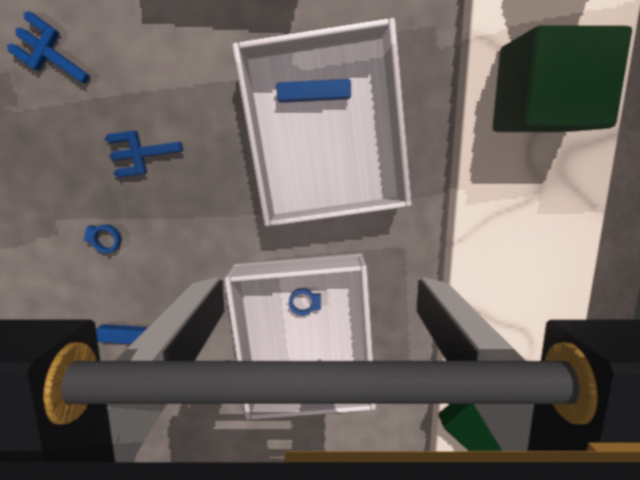

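```bash
cat > h.py <<'E'
from cell import manip
import cv2,numpy as np
from scipy.spatial.transform import Rotation as Rn
np.set_printoptions(precision=4,suppress=True)
def cam(n):
    c=manip.get_calibration(n)
    if n!="wrist": return c["intrinsics"],c["world_from_camera"]
    s=manip.state();T=np.eye(4);T[:3,:3]=Rn.from_euler("xyz",s["tool_rot"]).as_matrix();T[:3,3]=s["tool_pos"]
    return c["intrinsics"],T@c["hand_eye"]
def toplane(px,C,z):
    K,T=C;px=np.atleast_2d(np.asarray(px,float))
    d=np.c_[(px[:,0]-K[0,2])/K[0,0],-(px[:,1]-K[1,2])/K[1,1],-np.ones(len(px))]@T[:3,:3].T
    return (T[:3,3]+d*((z-T[2,3])/d[:,2])[:,None])[:,:2]
def topx(P,C):
    K,T=C;p=(np.atleast_2d(P)-T[:3,3])@T[:3,:3]
    return np.c_[K[0,2]+K[0,0]*p[:,0]/-p[:,2],K[1,2]+K[1,1]*p[:,1]/p[:,2]]
def blue(im):
    h=cv2.cvtColor(im,cv2.COLOR_BGR2HSV)
    return cv2.inRange(h,(100,120,40),(125,255,255))
def blobs(im,amin=40):
    c,_=cv2.findContours(blue(im),cv2.RETR_EXTERNAL,cv2.CHAIN_APPROX_NONE)
    return [k for k in c if cv2.contourArea(k)>amin]
E
python3 - <<'E'
from h import *
for n in("side","scene"):
    im=cv2.imread(f"pics/{n}0.png");C=cam(n)
    for k in blobs(im):
        x,y,w,h=cv2.boundingRect(k); m=k.reshape(-1,2).mean(0)
        print(n,m.round(),cv2.contourArea(k),toplane(m,C,.005)[0])
C=cam("side")
def P(l,px,z): print(l,toplane(px,C,z))
P("block bottom",[(228,165)],0)
P("lid tray rim corners",[(306,150),(360,148),(366,180),(314,186)],.05)
P("handle",[(335,161)],.06)
P("bar tray",[(349,207),(394,192),(423,233),(372,252)],.045)
P("ring tray",[(363,262),(418,250),(442,290),(388,309)],.045)
P("rule",[(420,438),(508,455)],0);P("carv",[(280,128),(290,150),(326,442),(333,480)],0)
P("bowl,tray",[(315,125),(135,95),(250,90),(250,118),(137,130)],0)
E
```

```text
side [224. 475.] 195.5 [ 0.2346 -0.4499]
side [301. 384.] 149.0 [ 0.3976 -0.3007]
side [547. 352.] 1597.0 [ 0.9001 -0.3316]
side [321. 304.] 207.0 [ 0.4745 -0.1177]
side [397. 276.] 78.5 [ 0.6603 -0.0747]
side [304. 270.] 94.5 [ 0.4581 -0.0151]
side [317. 242.] 169.0 [0.5038 0.0675]
side [280. 222.] 154.5 [0.4302 0.1542]
side [377. 215.] 83.0 [0.6704 0.1308]
side [234. 187.] 124.5 [0.3306 0.3099]
side [447. 161.] 320.0 [0.9194 0.3015]
side [434. 116.] 88.0 [0.9592 0.5141]
scene [448. 394.] 2341.5 [0.8361 0.399 ]
scene [376. 368.] 1065.5 [0.8177 0.24  ]
scene [347. 311.] 70.0 [0.6584 0.1198]
scene [136. 303.] 953.5 [ 0.8226 -0.4124]
scene [347. 274.] 58.5 [0.5051 0.0684]
scene [383. 266.] 83.5 [0.4322 0.1561]
scene [440. 257.] 45.0 [0.3288 0.3089]
scene [292. 256.] 45.0 [ 0.4746 -0.1172]
scene [222. 198.] 297.5 [ 0.2159 -0.5145]
scene [625. 161.] 1259.0 [-0.7016  0.9535]
scene [495.  79.] 124.0 [-2.0454  0.3348]
scene [563.  81.] 266.5 [-2.1339  0.7784]
scene [278.  26.] 167.0 [-3.8727 -2.2093]
scene [473.  11.] 98.5 [-6.0927 -0.1775]
scene [544.  11.] 213.0 [-6.4502  0.7669]
block bottom [[0.3249 0.4095]]
lid tray rim corners [[0.5362 0.3682]
 [0.6813 0.3479]
 [0.6626 0.2148]
 [0.528  0.2183]]
handle [[0.5993 0.2939]]
bar tray [[ 0.5974  0.1301]
 [ 0.7213  0.1614]
 [ 0.7456  0.0084]
 [ 0.6126 -0.0263]]
ring tray [[ 0.5848 -0.0517]
 [ 0.7168 -0.0413]
 [ 0.7297 -0.1634]
 [ 0.6023 -0.1891]]
rule [[ 0.5896 -0.4515]
 [ 0.7334 -0.5138]]
carv [[ 0.4928  0.5532]
 [ 0.5036  0.4422]
 [ 0.4203 -0.4242]
 [ 0.4176 -0.4938]]
bowl,tray [[0.5974 0.5477]
 [0.0712 0.8207]
 [0.4315 0.7782]
 [0.4121 0.6222]
 [0.0787 0.6266]]
```

Run:
```python
from h import *
C=cam("wrist")
for l,p in(("bar",[(234,43),(395,18),(410,205),(266,224)]),("ring",[(227,268),(366,255),(374,408),(246,416)])):
    q=toplane(p,C,.045);print(l,q,q.mean(0),np.linalg.norm(q-np.roll(q,-1,0),axis=1))
print("samples",toplane([(313,91),(302,301)],C,.012))
for yaw in(0,np.pi):
    print(manip.solve_ik([.598,.28,.25],[np.pi,0,yaw]))
manip.goto([.598,.28,.25],[np.pi,0,0]);C=cam("wrist");im=manip.capture("wrist");cv2.imwrite("pics/lid1.png",im)
print(C[1],manip.state()["time_s"])
np.save("C1.npy",C[1])
```

```text
bar [[0.6079 0.1505]
 [0.7349 0.1683]
 [0.7545 0.0214]
 [0.6285 0.0047]] [0.6814 0.0862] [0.1282 0.1482 0.1272 0.1473]
ring [[ 0.5918 -0.0358]
 [ 0.7174 -0.0237]
 [ 0.7296 -0.1809]
 [ 0.602  -0.1901]] [ 0.6602 -0.1076] [0.1262 0.1578 0.1279 0.1546]
samples [[ 0.6699  0.1194]
 [ 0.6577 -0.0807]]
[-0.7508  0.3762  0.2888  1.602  -0.1134  1.1799 -2.0086]
[-0.3015  0.3872 -0.3136  1.572   0.1252  1.2021  0.9322]
[[-0.0005  0.9721  0.2347  0.6675]
 [-1.     -0.0009  0.0013  0.2785]
 [ 0.0015 -0.2347  0.9721  0.4299]
 [ 0.      0.      0.      1.    ]] 1.9667
```

View pics/lid1.png

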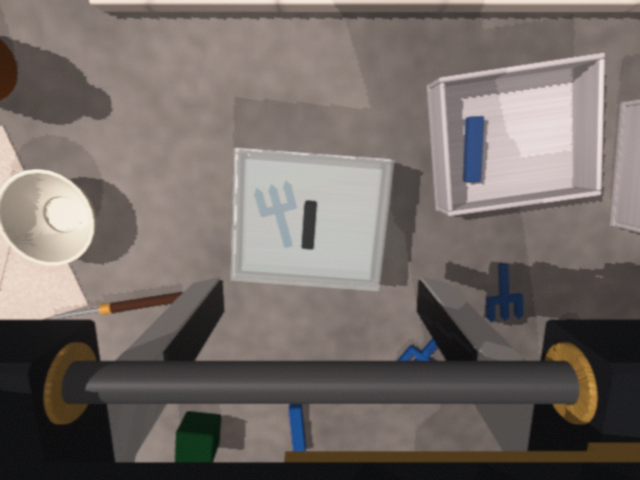

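```bash
cat >> h.py <<'E'
def handle(im,C,z,near):
    "black handle top: centre, axis angle"
    g=im.max(2); m=(g<60).astype(np.uint8)*255
    best=None
    for k in cv2.findContours(m,cv2.RETR_EXTERNAL,cv2.CHAIN_APPROX_NONE)[0]:
        if cv2.contourArea(k)<100: continue
        q=toplane(k.reshape(-1,2),C,z);r=cv2.minAreaRect((q*1000).astype(np.float32))
        if max(r[1])<70 and np.hypot(*(np.array(r[0])/1000-near))<.06:
            b=cv2.boxPoints(r);e=max((b[1]-b[0],b[2]-b[1]),key=np.linalg.norm)
            best=np.array(r[0])/1000,(np.arctan2(e[1],e[0])+np.pi/2)%np.pi-np.pi/2,r[1]
    return best
def down(p,yaw,goto=True): 
    (manip.goto if goto else manip.move_straight)(list(p),[np.pi,0,yaw])
def st(*k):
    s=manip.state();print(round(s["time_s"],2),"w",round(s["grip_width"]*1000,1),"F",s["force"],"gf",round(s["gripper_force"],1),s["tool_pos"],*k)
E
python3 - <<'E'
from h import *
K=manip.get_calibration("wrist")["intrinsics"]
c=handle(cv2.imread("pics/lid1.png"),(K,np.load("C1.npy")),.073,np.array([.6,.285]));print(c)
p,a,_=c
down([*p,.17],a)
C=cam("wrist");im=manip.capture("wrist");cv2.imwrite("pics/lid2.png",im);c=handle(im,C,.073,p);print(c)
print(manip.solve_ik([.62,-.31,.1],[np.pi,0,0]),manip.solve_ik([.62,-.31,.1],[np.pi,0,np.pi]))
E
```

```text
(array([0.6021, 0.2885]), np.float32(-0.07545364), (8.009881973266602, 42.60683059692383))
(array([0.6027, 0.2886]), np.float32(-0.07599032), (8.171110153198242, 42.86528015136719))
[ 0.0332  0.6001  0.4856  1.6701 -0.3291  0.9536 -0.9316] [ 1.0376  0.783  -1.0307  1.6023  0.7148  1.1757  1.4173]
```

Run:
```python
from h import *
p=np.array([.6027,.2886]);a=-.076
manip.command_gripper(.04)
manip.move_straight([*p,.056],rate=.12);st("at lid")
manip.command_gripper(0,f_grip=35);st("grip")
s=manip.state();np.save("lidpick.npy",np.r_[s["tool_pos"],s["tool_rot"]]);print(s["tool_rot"])
manip.move_straight([*p,.20],rate=.1);st("up")
cv2.imwrite("pics/side_l.png",manip.capture("side"))
down([.62,-.31,.14],a);st("over")
manip.move_straight([.62,-.31,.025],rate=.12);st()
z=.025
while z>.015 and manip.state()["force"][2]<3+0: 
    z-=.001;manip.move_straight([.62,-.31,z],rate=.05)
st("down")
C=cam("wrist");cv2.imwrite("pics/lid3.png",manip.capture("wrist"))
```

```text
4.48 w 40.1 F [-0.0709 -0.1586  0.4441] gf 0.0 [0.6032 0.2888 0.0568] at lid
5.03 w 12.0 F [-0.2667 -0.4223  3.6049] gf 35.0 [0.6028 0.2888 0.0562] grip
[-3.1413 -0.0002 -0.0754]
6.62 w 11.8 F [-0.4774  0.0473 -2.0177] gf 35.0 [0.6024 0.2885 0.1993] up
8.83 w 11.5 F [ 0.2629  0.6358 -1.4984] gf 35.0 [ 0.6207 -0.3087  0.14  ] over
9.94 w 11.4 F [ 0.568   0.3146 -1.138 ] gf 35.0 [ 0.6204 -0.3103  0.0258]
11.94 w 11.7 F [-1.1943  0.2606  3.5115] gf 35.0 [ 0.6201 -0.3101  0.0173] down
```

```bash
cat >> h.py <<'E'
H={"bar":.013,"tri":.009,"ring":.009}
W={"bar":.016,"tri":.009,"ring":.028}
def find(kind,im,C,near,z0=0.,r=.08):
    "pose of the nearest blue blob of plausible size: centre, own-x angle"
    m=blue(im);z=z0+H[kind];out=[]
    cs,hi=cv2.findContours(m,cv2.RETR_CCOMP,cv2.CHAIN_APPROX_NONE)
    for i,k in enumerate(cs):
        if hi[0][i][3]>=0 or cv2.contourArea(k)<60: continue
        q=toplane(k.reshape(-1,2),C,z)*1000
        rc=cv2.minAreaRect(q.astype(np.float32));L,w=max(rc[1]),min(rc[1])
        c=np.array(rc[0])
        if kind=="ring":
            if not(26<L<44): continue
            ch=hi[0][i][2]
            M=cv2.moments(q.astype(np.float32));g=np.array([M["m10"],M["m01"]])/M["m00"]
            if ch>=0: c=np.array(cv2.minAreaRect((toplane(cs[ch].reshape(-1,2),C,z)*1000).astype(np.float32))[0])
            d=g-c
        else:
            if not((58<L<76) and (w<25 if kind=="bar" else 30<w<50)): continue
            b=cv2.boxPoints(rc);d=max((b[1]-b[0],b[2]-b[1]),key=np.linalg.norm)
            if kind=="tri":
                M=cv2.moments(q.astype(np.float32));g=np.array([M["m10"],M["m01"]])/M["m00"]
                # solid part of the outer outline lies towards the prongs
                if np.dot(g-c,d)<0: d=-d
        e=np.linalg.norm(c/1000-near)
        if e<r: out.append((e,c/1000,float(np.arctan2(d[1],d[0])),(round(float(L)),round(float(w)))))
    return min(out,key=lambda t:t[0])[1:] if out else None
def bestyaw(p,yaws):
    q0=manip.state()["joints"];best=None
    for y in yaws:
        y=(y+np.pi)%(2*np.pi)-np.pi
        q=manip.solve_ik(list(p),[np.pi,0,y]);q2=manip.solve_ik([p[0],p[1],.004],[np.pi,0,y])
        if q is None or q2 is None: continue
        c=np.abs(q-q0).max()
        if best is None or c<best[0]: best=(c,y)
    return best[1]
def look(kind,p,yaw,z=.17,tag=None):
    down([*p,z],yaw);manip.dwell(.15);C=cam("wrist");im=manip.capture("wrist")
    if tag: cv2.imwrite(f"pics/{tag}.png",im)
    return find(kind,im,C,p)
def pick(kind,near,tag,f=25):
    near=np.array(near);y0=bestyaw([*near,.17],[0,np.pi/2,np.pi,-np.pi/2])
    manip.command_gripper(.08)
    r=look(kind,near,y0,tag=tag);print(tag,r)
    if r is None: return None
    c,a,_=r;u=np.array([np.cos(a),np.sin(a)])
    g=c-.0105*u if kind=="tri" else c
    y=bestyaw([*g,.1],[a,a+np.pi])
    manip.command_gripper(W[kind]+.026)
    down([*g,.08],y);manip.move_straight([*g,.003],rate=.1)
    manip.command_gripper(0,f_grip=f);st("gripped")
    manip.move_straight([*g,.12],rate=.15);st("lifted")
    return a-y   # own-x angle relative to tool x: 0 or pi
def place(kind,c,a,rel,open_=.012,z0=.005):
    "set the piece's (rect) centre at c with own-x angle a; rel from pick"
    c=np.array(c);u=np.array([np.cos(a),np.sin(a)]);g=c-.0105*u if kind=="tri" else c
    y=(a-rel+np.pi)%(2*np.pi)-np.pi
    down([*g,.12],y);st("over tray")
    manip.move_straight([*g,z0+.006],rate=.12);manip.command_gripper(W[kind]+open_);manip.dwell(.1)
    manip.move_straight([*g,.12],rate=.2)
def ij(t,x,y):
    cx,cy,a=TR[t];return cx+x*np.cos(a)-y*np.sin(a),cy+x*np.sin(a)+y*np.cos(a)
TR={"bar":(.681,.086,.137),"ring":(.660,-.1055,.07),"tri":(.6027,.2886,-.076)}
E
python3 - <<'E'
from h import *
s=manip.state();np.save("lidput.npy",np.r_[s["tool_pos"],s["tool_rot"]])
manip.command_gripper(.04);manip.move_straight([.62,-.31,.14],rate=.15);st()
cv2.imwrite("pics/side1.png",manip.capture("side"))
rel=pick("bar",[.4745,-.1177],"bar1");print("rel",rel)
cv2.imwrite("pics/side2.png",manip.capture("side"))
E
python3 - <<'E'
import cv2,numpy as np
a=cv2.imread('pics/side1.png');b=cv2.imread('pics/bar1.png')
cv2.imwrite('pics/m1.png',cv2.resize(np.hstack([a,b]),(800,300)))
E
```

```text
13.59 w 40.0 F [-0.0511 -0.0752 -0.0928] gf 0.0 [ 0.6196 -0.3096  0.139 ]
bar1 (array([ 0.4772, -0.1199]), -0.06871127337217331, (65, 15))
18.22 w 15.4 F [-0.3341  0.532   6.6297] gf 25.0 [ 0.4773 -0.1199  0.0032] gripped
19.15 w 15.3 F [ 0.4671  0.1835 -0.437 ] gf 25.0 [ 0.4767 -0.1197  0.1193] lifted
rel 0.0
```

View pics/m1.png

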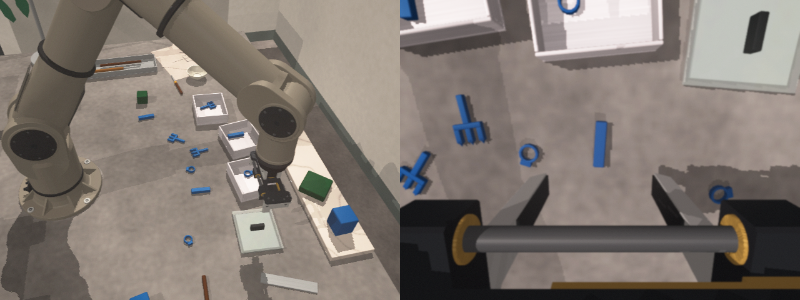

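```bash
cat >> h.py <<'E'
def put(kind,x,y,da,rel,**k):
    c=ij(kind,x,y);a=TR[kind][2]+da
    if kind!="tri":  # either way round
        ys=bestyaw([*c,.12],[a-rel,a-rel+np.pi]);a=ys+rel
    place(kind,c,a,rel,**k)
E
python3 - <<'E'
from h import *
put("bar",-.03,-.027,np.pi/2,0.);st("placed")
cv2.imwrite("pics/w_bar1.png",manip.capture("wrist"))
rel=pick("bar",[.3306,.3095],"bar2");print(rel)
if rel is not None:
    cv2.imwrite("pics/side3.png",manip.capture("side"))
    put("bar",.03,-.027,np.pi/2,rel);st("placed")
    manip.goto([.60,.0,.25],[np.pi,0,0]);C=cam("wrist");cv2.imwrite("pics/w_2.png",manip.capture("wrist"));np.save("C2.npy",C[1])
    cv2.imwrite("pics/side4.png",manip.capture("side"));st()
    im=cv2.imread("pics/side4.png")
    for k in blobs(im): m=k.reshape(-1,2).mean(0);print(m.round(),toplane(m,cam("side"),.005)[0])
E
```

```text
20.46 w 15.3 F [ 0.664  -0.6156  0.42  ] gf 25.0 [0.6545 0.0542 0.1195] over tray
22.74 w 28.3 F [-0.6598 -1.0161 -0.6416] gf 0.0 [0.6544 0.0552 0.119 ] placed
bar2 (array([0.3314, 0.3067]), 0.07445678114891052, (65, 15))
28.09 w 15.5 F [-0.5416 -0.6415  6.0366] gf 25.0 [0.3316 0.3068 0.0032] gripped
29.02 w 15.7 F [-0.6074 -0.724  -0.6522] gf 25.0 [0.3311 0.3063 0.1193] lifted
3.141592653589793
30.73 w 16.1 F [-0.3774 -0.3968 -0.0923] gf 25.0 [0.7138 0.0651 0.1201] over tray
33.02 w 28.1 F [-0.6618 -0.4974  0.2942] gf 0.0 [0.7138 0.0634 0.119 ] placed
34.54 w 27.9 F [-0.4996 -0.1049 -0.2494] gf 0.0 [0.6    0.0002 0.2495]
[224. 476.] [ 0.2343 -0.45  ]
[301. 384.] [ 0.3976 -0.3007]
[547. 352.] [ 0.9006 -0.331 ]
[397. 276.] [ 0.6603 -0.0748]
[304. 270.] [ 0.4581 -0.0152]
[317. 242.] [0.5038 0.0675]
[378. 232.] [0.6571 0.0708]
[284. 231.] [0.4325 0.1197]
[401. 226.] [0.7173 0.0797]
[377. 215.] [0.6714 0.1295]
[334. 168.] [0.6066 0.3313]
[433. 138.] [0.9173 0.4092]
```

View pics/w_2.png

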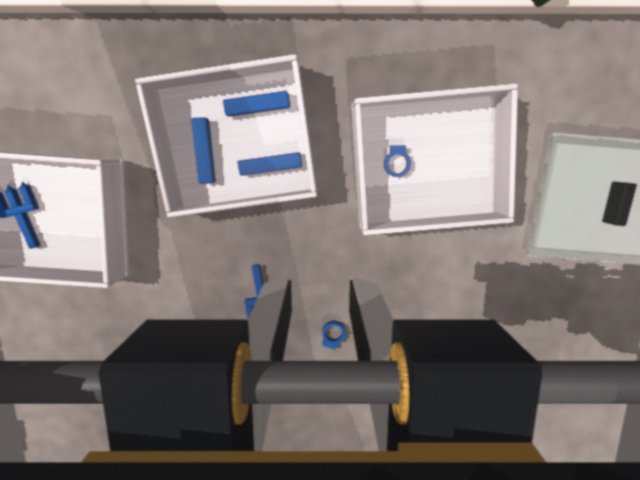

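Run:
```python
from h import *
for i,(n,x) in enumerate((([.4581,-.0152],-.028),([.3976,-.3007],.028))):
    rel=pick("ring",n,f"ring{i}");print(rel)
    if rel is None or manip.state()["grip_width"]<.02: print("FAIL");break
    put("ring",x,-.035,0,rel,open_=.010);st("placed")
manip.goto([.56,-.03,.25],[np.pi,0,0]);C=cam("wrist");cv2.imwrite("pics/w_3.png",manip.capture("wrist"));np.save("C3.npy",C[1])
im=manip.capture("side")
cv2.imwrite("pics/side5.png",im);st()
for k in blobs(im): m=k.reshape(-1,2).mean(0);print(m.round(),toplane(m,cam("side"),.005)[0])
```

```text
ring0 (array([ 0.4637, -0.0169]), 2.925205292607466, (33, 26))
38.88 w 26.6 F [-0.6535  1.0145  5.4964] gf 25.0 [ 0.4638 -0.0168  0.0031] gripped
39.82 w 26.4 F [-0.7031 -0.3947 -0.6399] gf 25.0 [ 0.4632 -0.0169  0.1194] lifted
3.1415926535897936
40.67 w 26.1 F [-0.4527 -0.3059  0.3127] gf 25.0 [ 0.6334 -0.1419  0.119 ] over tray
42.95 w 37.9 F [-0.1144  0.3509  0.7201] gf 0.0 [ 0.634  -0.1419  0.1191] placed
ring1 (array([ 0.3987, -0.2997]), -1.2026247320657262, (31, 27))
48.02 w 26.5 F [-0.306   0.834   5.9285] gf 25.0 [ 0.3989 -0.2997  0.0032] gripped
48.96 w 26.6 F [ 0.263  -0.4264 -0.7625] gf 25.0 [ 0.3985 -0.2993  0.1194] lifted
0.0
50.22 w 26.5 F [-0.1574 -0.5974  0.6873] gf 25.0 [ 0.6893 -0.1401  0.1199] over tray
52.49 w 38.2 F [-0.0599 -0.0999  1.56  ] gf 0.0 [ 0.6899 -0.1381  0.1189] placed
53.45 w 37.7 F [ 0.0502 -0.138  -0.7065] gf 0.0 [ 0.5604 -0.0307  0.249 ]
[224. 476.] [ 0.2343 -0.45  ]
[547. 352.] [ 0.8999 -0.3318]
[419. 294.] [ 0.694  -0.1341]
[397. 276.] [ 0.6602 -0.075 ]
[317. 242.] [0.5038 0.0675]
[378. 232.] [0.6571 0.0708]
[283. 231.] [0.432 0.12 ]
[400. 226.] [0.7171 0.0794]
[377. 215.] [0.6712 0.1286]
[334. 168.] [0.6052 0.3325]
[433. 141.] [0.9131 0.3935]
```

View pics/w_3.png

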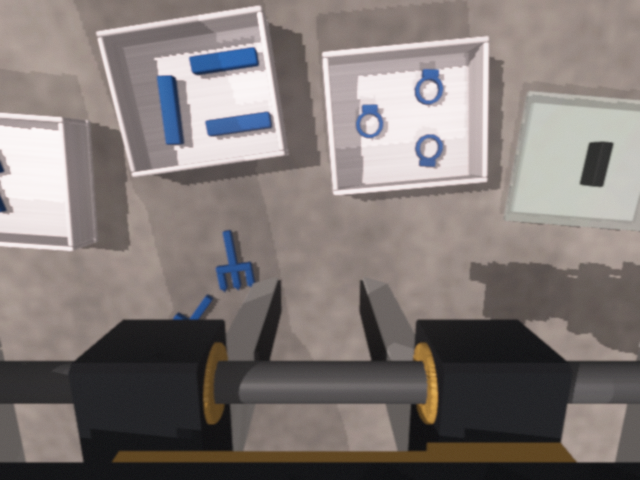

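Run:
```python
from h import *
import sys
for i,(n,x) in enumerate((([.5038,.0675],.03),([.432,.12],-.03))):
    rel=pick("tri",n,f"tri{i}");print(rel)
    if rel is None or manip.state()["grip_width"]<.005: print("FAIL");sys.exit()
    q0=manip.state()["joints"];best=[]
    for da in(np.pi/2,-np.pi/2):
        y=(TR["tri"][2]+da-rel+np.pi)%(2*np.pi)-np.pi
        q=manip.solve_ik([*ij("tri",x,-.031),.12],[np.pi,0,y])
        if q is not None: best.append((np.abs(q-q0).max(),da))
    put("tri",x,-.031,min(best)[1],rel);st("placed")
manip.goto([.56,.29,.25],[np.pi,0,0]);C=cam("wrist");cv2.imwrite("pics/w_4.png",manip.capture("wrist"));st()
```

```text
tri0 (array([0.5122, 0.0669]), -3.0148091316223145, (67, 39))
57.81 w 8.5 F [-1.3964  0.0432  5.3435] gf 25.0 [0.5228 0.0683 0.0032] gripped
58.74 w 8.4 F [ 0.635  -1.6269 -0.553 ] gf 25.0 [0.5221 0.0683 0.1193] lifted
-3.141592653589793
59.72 w 8.6 F [0.1108 0.583  0.1457] gf 25.0 [0.6307 0.2643 0.1192] over tray
62.0 w 21.0 F [ 0.3771  0.2053 -0.4719] gf 0.0 [0.6304 0.2658 0.119 ] placed
tri1 (array([0.4397, 0.1168]), 2.504756212234497, (68, 39))
67.49 w 8.7 F [-1.2783 -0.3424  5.805 ] gf 25.0 [0.4482 0.1106 0.0032] gripped
68.42 w 8.4 F [-0.1679  0.4988 -0.9044] gf 25.0 [0.4477 0.1104 0.1193] lifted
0.0
69.44 w 8.4 F [ 0.3027 -0.7359 -0.509 ] gf 25.0 [0.5691 0.2485 0.1193] over tray
71.72 w 20.8 F [-0.0234 -0.1069 -1.3354] gf 0.0 [0.5691 0.2495 0.1191] placed
73.14 w 21.3 F [1.0349 0.1366 0.4803] gf 0.0 [0.5599 0.2897 0.2493]
```

View pics/w_4.png

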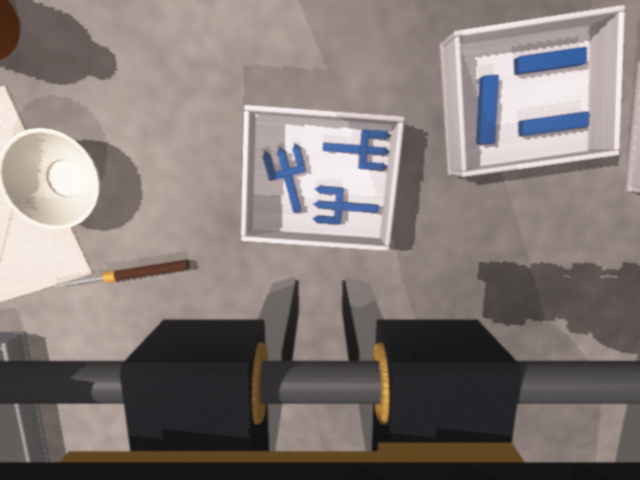

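```bash
python3 - <<'E'
from h import *
q=toplane([(245,106),(404,117),(389,249),(241,241)],cam("wrist"),.045);print(q.mean(0),np.linalg.norm(q-np.roll(q,-1,0),axis=1))
P=np.load("lidpick.npy");Q=np.load("lidput.npy");print(P,Q)
manip.command_gripper(.04)
down([.62,-.31,.14],-.076);manip.dwell(.2);C=cam("wrist");print(handle(manip.capture("wrist"),C,.034,Q[:2]),Q[5])
manip.move_straight([.62,-.31,.0165],rate=.12);st("regrip")
manip.command_gripper(0,f_grip=45);st("gripped")
manip.move_straight([.62,-.31,.16],rate=.1)
cv2.imwrite("pics/w_5.png",manip.capture("wrist"))
down([.6027,.2886,.14],-.076);manip.dwell(.2);st("over")
manip.move_straight([.6027,.2886,.075],rate=.12);manip.dwell(.2);st("just above")
cv2.imwrite("pics/w_6.png",manip.capture("wrist"));a=manip.capture("side");cv2.imwrite("pics/s_6.png",a[80:280,240:480])
E
python3 - <<'E'
import cv2,numpy as np
a=cv2.imread('pics/s_6.png');b=cv2.imread('pics/w_6.png')
cv2.imwrite('pics/m2.png',np.hstack([cv2.resize(a,(400,333)),cv2.resize(b,(400,333))]))
E
```

```text
[0.6017 0.2884] [0.1486 0.1276 0.1496 0.129 ]
[ 0.6028  0.2888  0.0562 -3.1413 -0.0002 -0.0754] [ 0.6201 -0.3101  0.0173  3.1415 -0.0004 -0.076 ]
None -0.07604950070333749
77.28 w 40.1 F [-0.2239  0.2456 -0.3347] gf 0.0 [ 0.6204 -0.3103  0.0173] regrip
77.83 w 11.7 F [-0.8951  1.1145  1.152 ] gf 45.0 [ 0.6201 -0.31    0.0167] gripped
81.82 w 11.5 F [-0.3623 -0.3427 -1.7091] gf 45.0 [0.603  0.2879 0.1401] over
82.71 w 11.4 F [ 0.519  -0.0644 -1.586 ] gf 45.0 [0.603  0.2888 0.0757] just above
```

View pics/m2.png

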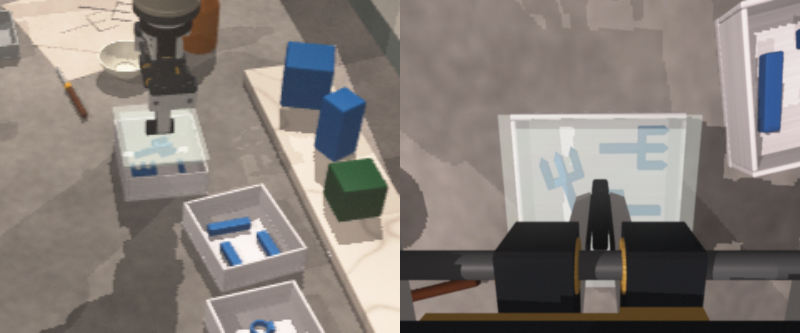

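```bash
python3 - <<'E'
from h import *
z=.066;manip.move_straight([.6027,.2886,z],rate=.08)
while z>.0545 and manip.state()["force"][2]<5:
    z-=.001;manip.move_straight([.6027,.2886,z],rate=.05)
st("down")
manip.command_gripper(.03);st("released")
manip.move_straight([.6027,.2886,.20],rate=.12)
down([.5,.12,.3],-.076);manip.dwell(.2);C=cam("wrist");im=manip.capture("wrist");cv2.imwrite("pics/w_7.png",im);cv2.imwrite("pics/s_7.png",manip.capture("side"))
print(handle(im,C,.073,np.array([.603,.2886])));st()
E
python3 - <<'E'
import cv2,numpy as np
a=cv2.imread('pics/s_7.png')[130:330,240:480];b=cv2.imread('pics/w_7.png')
cv2.imwrite('pics/m3.png',np.hstack([cv2.resize(a,(400,333)),cv2.resize(b,(400,333))]))
E
```

```text
85.82 w 11.6 F [-3.4925  0.1279  8.8107] gf 45.0 [0.6028 0.2886 0.0557] down
86.33 w 29.9 F [ 0.4979 -0.6882 -0.0017] gf 0.0 [0.6027 0.2886 0.055 ] released
(array([0.6002, 0.2806]), np.float32(-0.05871296), (10.43820858001709, 40.358909606933594))
88.95 w 30.1 F [-0.1783 -0.6812  0.0443] gf 0.0 [0.5001 0.1203 0.2997]
```

View pics/m3.png

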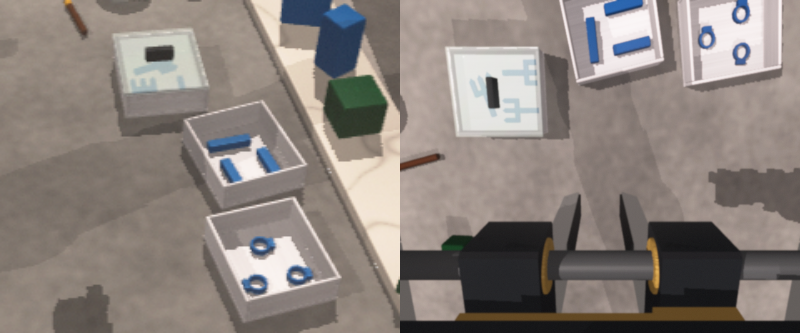

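Run:
```python
from h import *
down([.6027,.2886,.17],-.076);manip.dwell(.2);C=cam("wrist");im=manip.capture("wrist")
print(handle(im,C,.073,np.array([.603,.2886])),"start: .6027 .2886 -.0760")
```

```text
(array([0.5923, 0.2884]), np.float32(-0.07407713), (7.465664863586426, 23.06751823425293)) start: .6027 .2886 -.0760
```

Run:
```python
from h import *
manip.command_gripper(.09);manip.dwell(.2);C=cam("wrist");im=manip.capture("wrist");cv2.imwrite("pics/w_8.png",im)
print(handle(im,C,.073,np.array([.603,.2886])),"start: .6027 .2886 -.0760")
```

```text
(array([0.6028, 0.2875]), np.float32(-0.07695305), (8.909316062927246, 43.598716735839844)) start: .6027 .2886 -.0760
```

View pics/w_8.png

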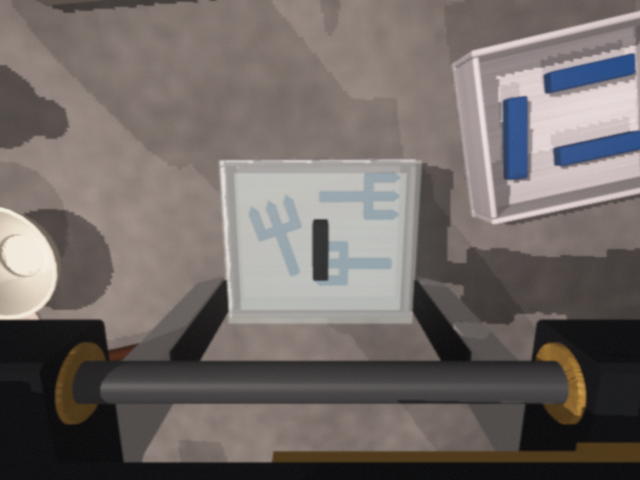

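The lid is seated squarely on its tray, with the handle at pixel (320, 250) and within about 1 mm of where it started. All pieces are in their trays.

Run:
```python
from h import *
down([.5,.12,.3],-.076);print(manip.job_done());st()
```

```text
the job is handed in; nothing more can be done
None
the job is handed in; nothing more can be done
```

The job is handed in: both loose rings, both tridents and both bars are in the trays with their matching samples. The lid is back on its tray, within about 1 mm of where it started, and the arm was clear of everything. It took under 100 s of the 210 s allowed.

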